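Open the catch-locked clamp of a plate shaker

TASK

The shaking run is over, so free the well plate for unloading: first slide the shaker's orange safety catch fully off the clamp's side pin, then swing the clamp up by its black bar and all the way over until it rests open on its back stop, and let go. Guide the clamp so that it never slams, leave the plate in its nest and do not disturb the things standing around.

Things in the scene. Friction and masses are not known exactly. Their poses are not given: they have to be found in the camera images.
- shaker: White bench shaker, fixed, 60 mm high; spans x -130..130, y -100..125 mm about its origin, which lies on the table. The clamp's hinge is near its own +x end, the clamp's black bar near its -x end, the orange catch along its +y side (102 mm from the middle line). An aluminium tray, top 72 mm above the table, carries the plate.
- clamp (a joint): Hinge angle of the steel U-shaped clamp: 0 shut, level over the plate; grows as its bar is swung up and over towards shaker +x; 2.05 = end stop, leaning back past upright. 0.35 kg, no spring, light friction: lifting the bar takes about 2.5 N. It stays where left near upright (1.4 to 1.75), falls shut below that, settles onto the stop beyond 1.8. It cannot be lifted while the catch is on.
- clamp_grip (a point): Middle of the clamp's black round bar, rigid with the clamp and 185 mm from the hinge axis. The bar is 18 mm thick, 112 mm long, along shaker y; side arms (8 mm thick, 12 high) hold its ends, centred 60 mm either side of here. Shut, it is 115 mm above the table, with 55 mm free beneath and 51 mm to the plate's edge.
- clamp_hinge (a point): Middle of the clamp's hinge axis (parallel to shaker y), 115 mm above the table, fixed on the shaker. Two posts (26 x 8 mm) carry it 71 mm to either side, up to 128 mm above the table. A rubber pressure pad hangs from the clamp 70 mm from this axis.
- catch (a joint): Travel of the orange safety catch in m, along shaker +x (towards the hinge end): 0 to 0.005 = on, its tongue lies over the clamp's side pin; 0.030 = end of travel, fully off; the tongue clears the pin at about 0.015. It slides with 2 N of friction and stays where it is left.
- catch_top (a point): Centre of the top of the catch's upright 20 x 20 mm post (moves with it), 143 mm above the table. The post's upper 65 mm is free on its two faces across shaker x and its outer (+y) face. A tongue (20 mm wide in x, 10 high, top 11 mm below here) reaches 35 mm from the post's axis towards the clamp. The nearest clamp arm's face is 38 mm from that axis.
- plate: Blue and white well plate, 127 x 85 x 22 mm, loose in a shallow nest on the shaker tray with its long side along shaker x; origin at the centre of its underside.
- tip_box: Orange-red pipette tip box, 124 x 84 x 67 mm, bystander; origin at the centre of its underside.
- waste_bin: Red open waste bin, 120 x 120 x 131 mm, bystander; origin at the centre of its underside.
- tube_rack: Blue tube rack with white tube caps, 110 x 60 x 57 mm, bystander; origin at the centre of its underside.
- reagent: Amber reagent bottle with blue cap, 64 mm across, 130 mm high, bystander; origin at the centre of its underside.
Not all that is in view belongs to the job. Of the things that look like the plate, the largest one is meant.

How it is judged:
On the way, in this order (a step that is already met when the one before it is completed fails the run):
1. the catch is slid off (at least 18 mm along) while the clamp is still shut (value of joint catch above 0.018 m and value of joint clamp below 0.1 rad), for 0.2 s.
2. the clamp is swung over onto its open stop (value of joint clamp above 1.9 rad), for 0.2 s.
At the end, for the whole second after the job is handed in: The catch is off (slid at least 18 mm of its 30 mm), the clamp rests open, leaning back past upright (joint above 1.9 of 2.05 rad) and still, and the plate lies flat in its nest, within 8 mm of where it started (value of joint catch above 0.018 m and value of joint clamp above 1.9 rad and velocity of joint clamp between -0.1 and 0.1 rad/s and z of plate in the frame of shaker below 0.076 m and distance of plate from where it was at the start of the episode below 0.008 m and angle between plate's own z axis and vertical below 0.05 rad); the robot touches nothing.
It fails at once if the clamp is forced up with the catch still on (value of joint catch below 0.012 m and value of joint clamp above 0.15 rad).
It fails at once if the clamp slams open or shut (faster than 4 rad/s) (velocity of joint clamp above 4 rad/s or velocity of joint clamp below -4 rad/s).
It fails at once if the plate is pushed out of its nest (distance of plate from where it was at the start of the episode above 0.015 m).
It fails at once if a bystander is moved by more than 30 mm or tipped (distance of any of tip_box, waste_bin, tube_rack, reagent from where it was at the start of the episode above 0.03 m or angle between any of reagent, waste_bin's own z axis and vertical above 0.5 rad).
It also fails if it takes over 48 s, if anything falls off the work surface, if the arm or the gripper's body presses on something with over 40 N, if the wrist force passes 120 N, or if a joint passes its speed limit or range.

ROBOT

A 6-joint arm with a two-finger parallel gripper is mounted at the origin on the work surface. World frame = base frame: x ahead of the robot, y to its left, z up, the work surface at z = 0. Lengths are in m, angles in rad, forces in N, time in s.
With the tool pointing down it reaches from about 0.15 to 0.775 m from the base axis. Payload 6.1 kg.
Tool frame: the origin (TCP) lies where the fingers leave the gripper's body, on its centre line; the fingertips stand 73 mm ahead of it and the grasp point (between the pads) lies 54 mm ahead of it (r.tcp_to_tips is the z of the fingertips in the tool frame, in m); z points along the fingers, y is the direction in which the jaws open and shut (so a half turn about z gives the same grasp; the last joint's range is limited). The gripper opens to 85 mm and grips with 20 to 120 N. Pads are 22 mm wide; open, the fingers measure 114 mm over their backs; the gripper's body (76 mm by 85 mm) begins 54 mm behind the grasp point. The pads swing forward as they close: fully open they stand 13 mm farther back than shut.
Start: joints at [1.298, 0.126, -0.04, 1.405, 0, 1.571], TCP at [0.141, 0.506, 0.304] pointing down, gripper open.
Joint ranges: [-2.72, 2.72], [-0.95, 1.95], [-1.27, 1.35], [-1.78, 2.02], [-1.46, 1.47], [-3.14, 3.14]. Speed limits (rad/s): [2.39, 2.39, 3.01, 3.14, 3.14, 3.14].

INTERFACE

Orientations are given as [roll, pitch, yaw] about the fixed x, y, z axes, in that order (R = Rz(yaw) Ry(pitch) Rx(roll)).
In Python, from station import r gives the robot as it stands.
- The arm moves only by the shell command python3 -m handwheel 'ROWS' [FORCE]. ROWS is JSON, a list of rows, each a list of 5 numbers: the shift along the tool's x, y, z in cm, then the turn about the tool's z in units of 6 degrees (1.0 is 6 degrees), then the finger opening in cm, from 0 to 8.54. In form: [[dx, dy, dz, turn, hand], ...]. A call has 1 to 10 rows; each row is the pose to reach, as a shift and turn from the pose measured when the call began, along the tool's axes at that moment; what a row does not reach only later rows make up. A row lasts 1/12 s, in which the tool goes at most 41.7 mm and 7.16 degrees, less where a joint would pass 70% of its speed; a pose out of reach is approached as far as the arm can. A call with a gripper value outside its range is refused whole. The fingers move at their own pace and stop on an object; FORCE is the grip in N (left out, the last holds). Time passes only in rows, so rows that repeat a pose let the fingers close. It gives the time, the measured TCP pose, the force and the opening at its end, in the units of the state.
- r.read_state(): the state, without advancing time (a new reading comes with each control period).
- r.get_image(name): name is "scene" or "side" or "wrist"; returns a dict with "img" (400x640x3 uint8, red, green, blue), "depth" (400x640 float32, m along the optical axis (not along the pixel's ray), 0 where there is no reading), "camera_matrix" (3x3 intrinsics, pixels), "R" (3x3) and "t" (3): a world point X has camera coordinates R X + t. Camera axes: x right, y down, z forward; pixel columns grow to the right and rows downward; lengths in m; the calibration is good to about 2 mm. A picture is of the moment at which its call begins.
- r.sign_off(): hands the job in, once; it reports no verdict.
Trained networks look in the newest picture that a camera, given by its name, has taken for a name from the list of things; names that differ only in an ending like _2 or _b are one class to them, and where a whole thing is asked for, a point or a joint stands for the part that bears it (a point fixed in the world has none). Each returns a list of dicts, best first, with "conf" (0 to 1); they miss things now and then, are a little off and sometimes report something else, mostly with a low value. They report only what shows in the picture. A call takes as long as a camera call. They do not tell look-alikes from the thing itself.
- r.find_in(name, camera): "extent" ([left, top, right, bottom] as shares, 0 to 1, of the picture: columns of its width, rows of its height, round what is visible of it).
- r.masks_of(name, camera): "region" (400x640 bool, what is visible of it) and "extent" ([left, top, right, bottom] as shares, 0 to 1, of the picture: columns of its width, rows of its height, round what is visible of it).
- r.place_of(name, camera): "centre" ([row, column] as shares, 0 to 1, of the picture: columns of its width, rows of its height: a listed point, or the origin of a listed thing).
The state is a dict: "time": time; "q": joint angles; "joint_velocities": joint speeds; "effort": joint torques, N m; "ee_pos": TCP position; "tool_rot": TCP orientation; "contact_force": force on the tool from outside, world axes, zero at the start; "wrist_torque": the same for the moment, N m; "grip_width": opening from 0.0 (shut) to 1.0 (fully open).
Only numpy, scipy, OpenCV 4.12 (cv2) and the standard library are available. Lean on these libraries where they do the work, as an engineer would, in place of code of your own. Each camera call takes 0.05 s, during which the arm holds its last target.

## Working session

There is one attempt and no reset: what is moved stays moved. The work goes in short steps, Python scripts to look and compute and a shell command to move; the robot and the scene stay as the last step left them, time stands still between calls to the robot, and variables do not carry over. Pictures are saved under pics/ and viewed, and the job is handed in when it is done.

```bash
mkdir -p pics; ls
cat > h.py <<'E'
import numpy as np, cv2
from station import r
def snap(n,fn):
    d=r.get_image(n); cv2.imwrite('pics/'+fn,cv2.cvtColor(d['img'],cv2.COLOR_RGB2BGR)); return d
def w(d,row,col,z=None):
    K=np.array(d['camera_matrix']);R=np.array(d['R']);t=np.array(d['t'])
    ray=np.linalg.inv(K)@[col,row,1.]
    if z is None:
        dep=d['depth'][int(round(row)),int(round(col))]; return R.T@(ray*dep-t)
    o=-R.T@t; v=R.T@ray; return o+v*(z-o[2])/v[2]
E
python3 - <<'E'
from h import *
print(r.read_state())
D={}
for c in ['scene','side','wrist']:
    d=snap(c,c+'0.png')
    for n,z in [('clamp_grip',.115),('clamp_hinge',.115),('catch_top',.143),('shaker',0),('plate',.072),('tip_box',0),('waste_bin',0),('tube_rack',0),('reagent',0)]:
        for p in r.place_of(n,c)[:3]:
            a,b=p['centre']; a*=400;b*=640
            print(c,n,round(p['conf'],2),round(a),round(b),w(d,a,b,z).round(4))
E
```

```text
pics
{'time': 0.0, 'q': array([ 1.29800891e+00,  1.26373846e-01, -4.06148838e-02,  1.40539492e+00,
        6.68620549e-06,  1.57078516e+00]), 'joint_velocities': array([-0.00221282,  0.00121392, -0.00060833,  0.00106458,  0.00071801,
       -0.0005966 ]), 'effort': array([ 1.09932873e-03, -4.35912573e+01,  3.52923989e+01,  1.73482834e-02,
        4.08537767e-05, -1.26006512e-06]), 'ee_pos': array([0.14136313, 0.50530447, 0.30312846]), 'tool_rot': array([-3.14000533e+00, -6.70392585e-06,  2.86881640e+00]), 'contact_force': array([0.17098591, 0.66791858, 0.75440156]), 'wrist_torque': array([-0.02181739,  0.006242  ,  0.01653637]), 'grip_width': 0.9971459514333013}
scene clamp_grip 0.62 174 385 [0.5114 0.1678 0.115 ]
scene clamp_hinge 0.79 178 314 [ 0.4985 -0.0167  0.115 ]
scene catch_top 0.8 206 366 [0.6137 0.0971 0.143 ]
scene shaker 0.72 204 345 [0.5207 0.0634 0.    ]
scene plate 0.96 188 260 [ 0.481  -0.1635  0.072 ]
scene plate 0.79 231 268 [ 0.6132 -0.1522  0.072 ]
scene plate 0.78 187 340 [0.5096 0.0495 0.072 ]
scene tip_box 0.63 263 184 [ 0.6389 -0.382   0.    ]
scene waste_bin 
[... 155 characters left out ...]
 0.75 205 312 [ 0.5136 -0.0078  0.115 ]
side clamp_grip 0.56 167 280 [0.5227 0.1764 0.115 ]
side clamp_hinge 0.56 210 311 [ 0.5013 -0.0224  0.115 ]
side catch_top 0.59 164 322 [0.611  0.0892 0.143 ]
side shaker 0.58 216 300 [0.5206 0.0728 0.    ]
side plate 0.97 204 299 [0.5075 0.0535 0.072 ]
side plate 0.81 288 322 [ 0.4023 -0.2183  0.072 ]
side plate 0.61 254 366 [ 0.5515 -0.1944  0.072 ]
side tip_box 0.6 304 443 [ 0.6501 -0.3824  0.    ]
side waste_bin 0.6 161 222 [0.4431 0.4292 0.    ]
side waste_bin 0.28 169 279 [0.5779 0.2882 0.    ]
side tube_rack 0.85 139 278 [0.6555 0.4287 0.    ]
side reagent 0.82 347 372 [ 0.4334 -0.3757  0.    ]
wrist waste_bin 0.66 348 320 [0.434  0.4258 0.    ]
```

View pics/scene0.png

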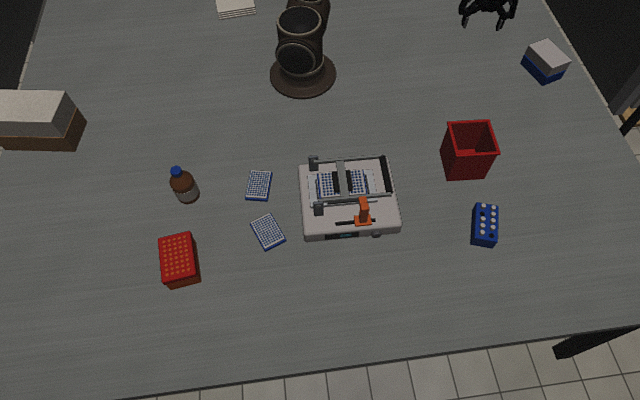

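View pics/side0.png

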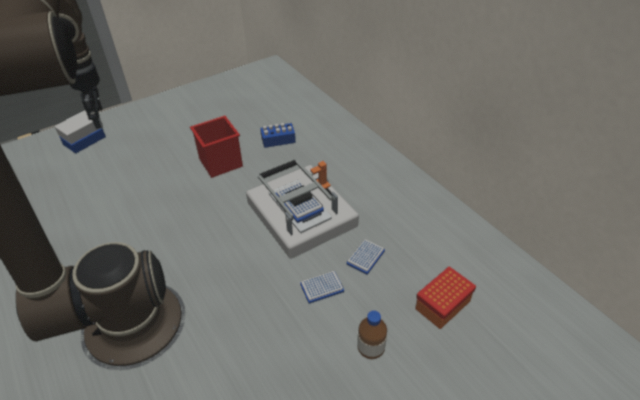

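Run:
```python
import cv2
a=cv2.imread('pics/scene0.png')[130:260,240:440];cv2.imwrite('pics/c1.png',cv2.resize(a,None,fx=4,fy=4,interpolation=2))
a=cv2.imread('pics/side0.png')[130:260,220:400];cv2.imwrite('pics/c2.png',cv2.resize(a,None,fx=4,fy=4,interpolation=2))
```

```text
(no output)
```

View pics/c1.png

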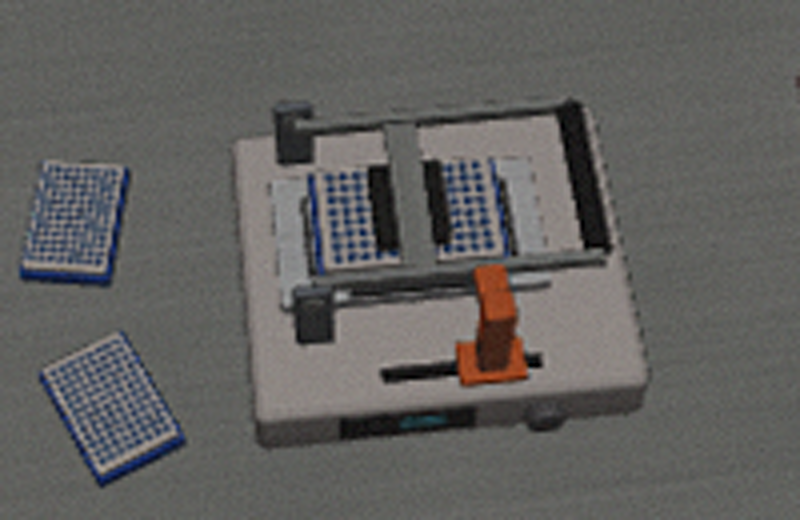

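View pics/c2.png

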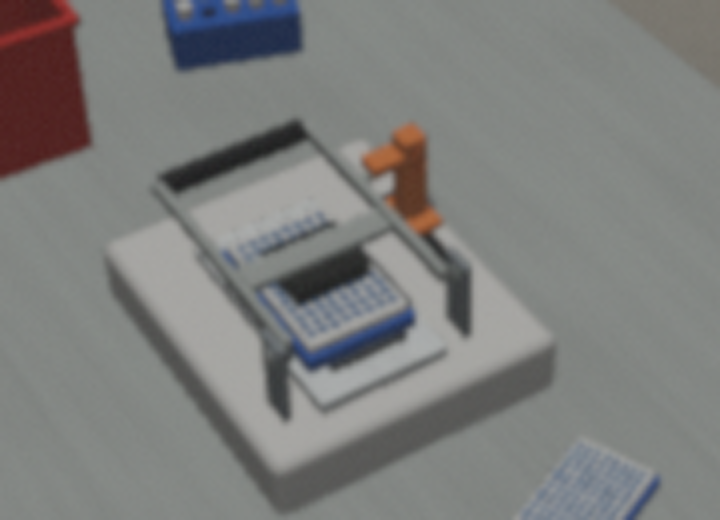

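The plate meant is the one inside the clamp (scene ~340,187). The other two (260,188 and 268,231) lie on the bare table and look smaller. The orange catch post is at scene ~(363,200) and the black bar runs from about (381,156) to (391,191). I'll refine these with masks and depth.

Run:
```python
from h import *
print(r.read_state()['time'])
for c in ['scene','side']:
    d=snap(c,c+'1.png')
    K=np.array(d['camera_matrix']);R=np.array(d['R']);t=np.array(d['t'])
    dep=d['depth'];v,u=np.mgrid[0:400,0:640]
    P=(np.stack([(u-K[0,2])/K[0,0]*dep,(v-K[1,2])/K[1,1]*dep,dep],-1)-t)@R
    img=d['img'].astype(int)
    near=(abs(P[...,0]-.53)<.17)&(abs(P[...,1]-.06)<.2)&(dep>0)
    org=near&(img[...,0]>img[...,2]*2)&(img[...,0]>110)&(P[...,2]>.133)
    print(c,'org',org.sum(),P[org].mean(0).round(4),P[org].min(0).round(4),P[org].max(0).round(4))
    gry=near&(img.max(-1)<60)&(P[...,2]>.105)&(P[...,2]<.135)&(P[...,1]>.13)
    q=P[gry]; print('bar',len(q),q.mean(0).round(4),q.min(0).round(4),q.max(0).round(4))
    cc=q[:,:2]-q[:,:2].mean(0); print(np.linalg.svd(cc)[2][0] if len(q)>3 else '')
    # shaker top face
    top=near&(abs(P[...,2]-.06)<.006)&(img.min(-1)>90)
    import cv2
    print('top',top.sum(),cv2.minAreaRect(P[top][:,:2].astype(np.float32)))
    # tops of clamp z>.1
    m=near&(P[...,2]>.1)&(img.max(-1)<150)&(abs(img[...,0]-img[...,2])<25)
    print('clamp',m.sum(),cv2.minAreaRect(P[m][:,:2].astype(np.float32)), np.sort(P[m][:,1])[[3,-3]])
    for n in ['plate']:
        for p in r.masks_of(n,c)[:4]:
            g=p['region']&(dep>0); print(n,round(p['conf'],2),g.sum(),np.median(P[g],0).round(3),(np.array(p['extent'])*[640,400,640,400]).round())
```

```text
1.5
scene org 74 [0.6056 0.094  0.14  ] [0.5806 0.0843 0.1331] [0.6232 0.1029 0.1461]
bar 275 [0.5151 0.1652 0.1218] [0.4535 0.1316 0.112 ] [0.5776 0.18   0.1286]
[ 0.99993955 -0.01099571]
top 3310 ((0.5245630145072937, 0.06965354084968567), (0.25739526748657227, 0.22145017981529236), 88.10322570800781)
clamp 1515 ((0.5273440480232239, 0.07342665642499924), (0.21153254806995392, 0.17736460268497467), 84.6880874633789) [-0.0291669   0.17908828]
plate 0.96 714 [0.513 0.03  0.095] [317. 170. 368. 195.]
plate 0.75 696 [ 0.438 -0.173  0.017] [247. 170. 271. 204.]
plate 0.73 783 [ 0.588 -0.156  0.017] [249. 214. 287. 249.]
plate 0.59 785 [ 0.449 -0.365  0.083] [170. 164. 201. 203.]
side org 43 [0.6036 0.0887 0.1401] [0.5748 0.0814 0.1331] [0.6179 0.0975 0.1477]
bar 156 [0.5114 0.1634 0.1211] [0.4564 0.1566 0.1122] [0.5652 0.1713 0.1288]
[-0.99956453  0.02950842]
top 2734 ((0.5206143856048584, 0.06746020168066025), (0.2638239562511444, 0.22529248893260956), 88.59271240234375)
clamp 1241 ((0.5284392237663269, 0.07039885222911835), (0.21469531953334808, 0.18181726336479187), 84.45809173583984) [-0.03216216  0.17779497]
plate 0.95 668 [0.499 0.014 0.094] [272. 180. 321. 224.]
plate 0.85 857 [ 0.425 -0.18   0.017] [299. 274. 344. 304.]
plate 0.78 761 [ 0.574 -0.164  0.017] [347. 237. 385. 274.]
plate 0.19 6040 [0.5   0.033 0.062] [245. 161. 359. 260.]
```

```bash
python3 -m handwheel '[[-5,-2.5,0,-0.3,6],[-10,-5,0,-0.6,6],[-14,-7,0,-1,6],[-18,-9,0,-1.4,6],[-22,-11,0,-1.8,6],[-26,-13,0,-2.2,6],[-30,-15,0,-2.2,6],[-33,-16,0,-2.2,6],[-36,-17,0,-2.2,6],[-38,-18,0,-2.2,6]]' 30
python3 - <<'E'
from h import *
s=r.read_state();print(s['ee_pos'],s['tool_rot'],s['q'])
y=s['tool_rot'][2]
T=np.array([[np.cos(y),np.sin(y)],[np.sin(y),-np.cos(y)]])
print(T@(np.array([.612,.090])-s['ee_pos'][:2])*100)
E
```

```text
time: 2.53
ee_pos: [0.4572, 0.2308, 0.3042]
tool_rot: [3.141, 0.001, 3.099]
contact_force: [-0.9, 0.7, 1.4]
grip_width: 0.706
[0.4571603  0.23078572 0.30416775] [3.14105128e+00 6.83722364e-04 3.09901421e+00] [ 4.67439384e-01  1.00773066e-01 -6.73085438e-02  1.40185371e+00
  1.38687940e-04  5.10017700e-01]
[-16.06919855 -13.40672799]
```

```bash
python3 -m handwheel '[[-3,-2.5,0,0,6],[-6,-5,0,0,6],[-9,-7.5,0,0,6],[-12,-10,0,0,6],[-15,-12,0,0,6],[-16,-13.4,0,0,6],[-16,-13.4,-0,0,6],[-16,-13.4,0,0,6]]'
python3 - <<'E'
from h import *
d=snap('wrist','w2.png')
K=np.array(d['camera_matrix'])
s=r.read_state();print(s['ee_pos'],s['tool_rot'])
for c in ['wrist','side','scene']:
  if c!='wrist': d=snap(c,c+'2.png')
  for n,z in [('clamp_grip',.115),('clamp_hinge',.115),('catch_top',.143)]:
    for p in r.place_of(n,c)[:2]:
        a,b=p['centre']; a*=400;b*=640
        print(c,n,round(p['conf'],2),round(a),round(b),w(d,a,b,z).round(4))
E
```

```text
time: 3.2
ee_pos: [0.6117, 0.0892, 0.3035]
tool_rot: [3.141, -0.0, 3.097]
contact_force: [0.1, -0.2, 0.6]
grip_width: 0.708
[0.61114168 0.09003335 0.30388535] [ 3.14081110e+00 -2.24675133e-04  3.09835503e+00]
wrist clamp_grip 0.77 73 413 [0.5144 0.1709 0.115 ]
wrist clamp_hinge 0.61 76 191 [ 0.5082 -0.0101  0.115 ]
wrist clamp_hinge 0.48 201 322 [0.621  0.0922 0.115 ]
wrist catch_top 0.95 203 322 [0.6127 0.0923 0.143 ]
side clamp_hinge 0.81 206 310 [ 0.5051 -0.0088  0.115 ]
side catch_top 0.5 161 320 [0.6133 0.1014 0.143 ]
scene clamp_grip 0.72 174 384 [0.5109 0.166  0.115 ]
scene clamp_hinge 0.63 179 318 [ 0.5019 -0.0084  0.115 ]
scene catch_top 0.82 204 364 [0.6081 0.0937 0.143 ]
```

View pics/w2.png

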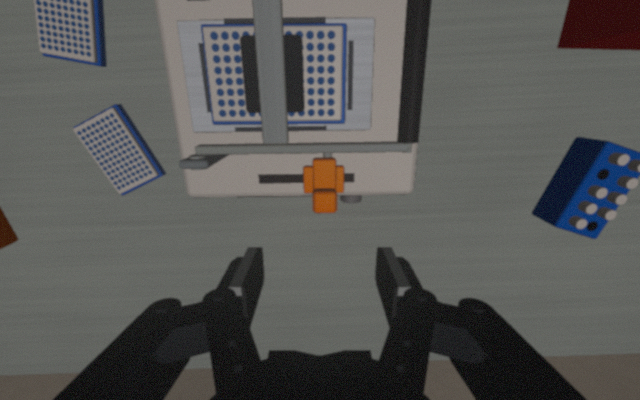

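The wrist view shows the catch top at (324,203), which gives about (0.613, 0.092). It is square with the tool and between the jaws, so I descend around it.

```bash
python3 -m handwheel '[[-0.1,0.2,2.5,0,6],[-0.1,0.2,5,0,6],[-0.1,0.2,7.5,0,6],[-0.1,0.2,9.5,0,6],[-0.1,0.2,11,0,6],[-0.1,0.2,12,0,6],[-0.1,0.2,12.8,0,6],[-0.1,0.2,12.8,0,6]]' 30
python3 - <<'E'
from h import *
d=snap('wrist','w3.png');print(r.read_state()['contact_force'])
d=snap('scene','s3.png')
E
```

```text
time: 4.47
ee_pos: [0.6119, 0.0923, 0.1749]
tool_rot: [3.141, -0.001, 3.099]
contact_force: [0.4, -0.7, -0.9]
grip_width: 0.701
[-0.2898166  -0.26231745 -1.12959471]
```

View pics/w3.png

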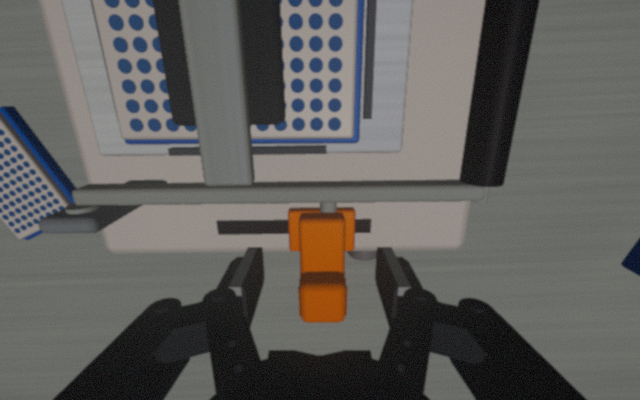

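The post (323,298) sits centred between the pads and nothing is touching. Next I close the jaws and slide.

```bash
python3 -m handwheel '[[0,0,0,0,1.5],[0,0,0,0,1.5],[0,0,0,0,1.5],[0,0,0,0,1.5],[0,0,0,0,1.5],[0,0,0,0,1.5],[0,0,0,0,1.5],[0,0,0,0,1.5]]' 30
```

```text
time: 5.23
ee_pos: [0.613, 0.0926, 0.1779]
tool_rot: [3.14, 0.003, 3.1]
contact_force: [-0.5, 0.8, 5.9]
grip_width: 0.227
```

```bash
python3 -m handwheel '[[0,-0.5,0,0,1.5],[0,-1,0,0,1.5],[0,-1.5,0,0,1.5],[0,-2,0,0,1.5],[0,-2.5,0,0,1.5],[0,-2.8,0,0,1.5],[0,-2.8,0,0,1.5],[0,-2.8,0,0,1.5]]'
python3 - <<'E'
from h import *
d=snap('wrist','w4.png');print(r.read_state()['contact_force'])
E
```

```text
time: 5.9
ee_pos: [0.6121, 0.0659, 0.178]
tool_rot: [3.136, 0.004, 3.101]
contact_force: [2.7, 10.0, 0.7]
grip_width: 0.231
[1.8109495  9.62359003 1.73789948]
```

View pics/w4.png

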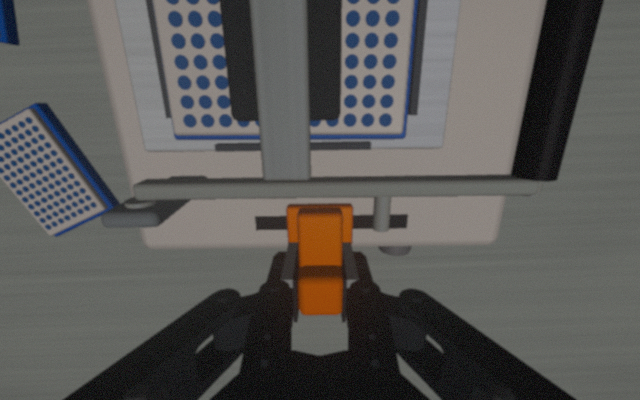

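The catch has moved about 27 mm to its end stop (10 N), and the side pin at (382,215) is now clear of the tongue. I'll release and go up.

```bash
python3 -m handwheel '[[0,0.1,0,0,6],[0,0.1,0,0,6],[0,0.1,0,0,6],[0,0.1,0,0,6],[0,0.1,0,0,6]]'; python3 -m handwheel '[[0,0,-2,0,6],[0,0,-5,0,6],[0,0,-8,0,6],[2,2,-10,0,6],[5,5,-11,0,6],[8,8,-11,0,6],[9.5,10,-11,0,6],[9.5,10,-11,0,6],[9.5,10,-11,0,6]]'
python3 - <<'E'
from h import *
s=r.read_state();print(s['ee_pos'],s['tool_rot'])
for c in ['wrist','side','scene']:
  d=snap(c,c+'5.png')
  for n,z in [('clamp_grip',.115),('clamp_hinge',.115),('catch_top',.143)]:
    for p in r.place_of(n,c)[:2]:
        a,b=p['centre']; a*=400;b*=640
        print(c,n,round(p['conf'],2),round(a),round(b),w(d,a,b,z).round(4))
E
```

```text
time: 6.37
ee_pos: [0.6121, 0.0664, 0.1778]
tool_rot: [3.137, 0.003, 3.1]
contact_force: [0.4, -0.1, 0.2]
grip_width: 0.702
time: 7.12
ee_pos: [0.5201, 0.1706, 0.2885]
tool_rot: [3.137, 0.004, 3.102]
contact_force: [0.2, -0.2, -0.5]
grip_width: 0.701
[0.52014888 0.17062045 0.28850467] [3.13664796 0.00404928 3.10235627]
wrist clamp_grip 0.73 189 317 [0.5136 0.171  0.115 ]
wrist clamp_hinge 0.72 193 105 [ 0.5095 -0.0137  0.115 ]
wrist catch_top 0.81 307 204 [0.6103 0.0663 0.143 ]
side clamp_grip 0.75 169 278 [0.5137 0.1719 0.115 ]
side clamp_hinge 0.93 208 311 [ 0.5055 -0.0141  0.115 ]
side catch_top 0.73 167 329 [0.6187 0.0687 0.143 ]
scene clamp_grip 0.86 175 385 [0.513  0.1671 0.115 ]
scene clamp_hinge 0.57 178 317 [ 0.4982 -0.0098  0.115 ]
scene catch_top 0.62 208 353 [0.6143 0.0647 0.143 ]
```

View pics/wrist5.png

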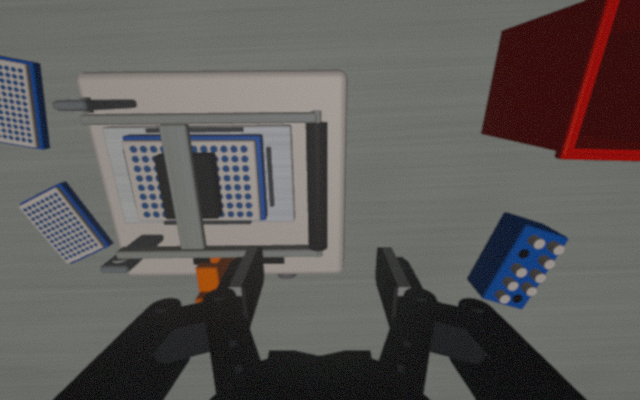

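```bash
python3 -m handwheel '[[0.7,0,2.5,0,5],[0.7,0,5,0,5],[0.7,0,7.5,0,5],[0.7,0,9.5,0,5],[0.7,0,11,0,5],[0.7,0,11.8,0,5],[0.7,0,11.8,0,5],[0.7,0,11.8,0,5]]' 25
python3 - <<'E'
from h import *
d=snap('wrist','w6.png');print(r.read_state()['contact_force'])
E
```

```text
time: 8.38
ee_pos: [0.5145, 0.1704, 0.1702]
tool_rot: [3.137, 0.003, 3.1]
contact_force: [-0.5, 0.0, 1.3]
grip_width: 0.581
[0.42993849 0.34214616 0.49965739]
```

View pics/w6.png

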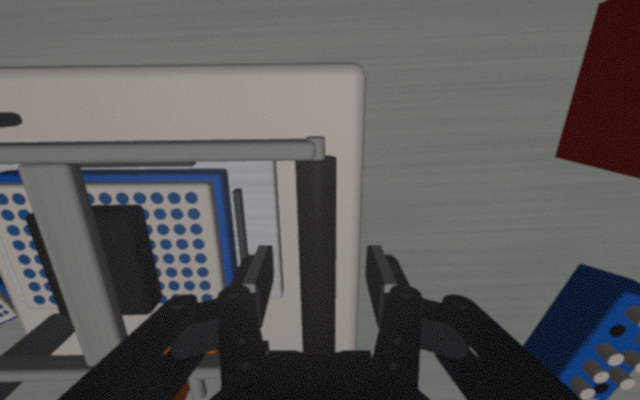

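The bar at (318,260) is centred between the pads, which are clear of the plate. I close on it.

```bash
python3 -m handwheel '[[0,0,0,0,1.2],[0,0,0,0,1.2],[0,0,0,0,1.2],[0,0,0,0,1.2],[0,0,0,0,1.2],[0,0,0,0,1.2],[0,0,0,0,1.2],[0,0,0,0,1.2]]' 25
python3 - <<'E'
import numpy as np
# arc in tool units: dy toward hinge is -y, up is -z; radius 18.5
for a in np.arange(0,2.06,.1): print(round(a,2), 'dy',round(-18.5*(1-np.cos(a)),1),'dz',round(-18.5*np.sin(a),1))
E
```

```text
time: 9.1
ee_pos: [0.5155, 0.1696, 0.1722]
tool_rot: [3.138, 0.007, 3.099]
contact_force: [0.3, -5.4, 4.3]
grip_width: 0.198
0.0 dy -0.0 dz -0.0
0.1 dy -0.1 dz -1.8
0.2 dy -0.4 dz -3.7
0.3 dy -0.8 dz -5.5
0.4 dy -1.5 dz -7.2
0.5 dy -2.3 dz -8.9
0.6 dy -3.2 dz -10.4
0.7 dy -4.4 dz -11.9
0.8 dy -5.6 dz -13.3
0.9 dy -7.0 dz -14.5
1.0 dy -8.5 dz -15.6
1.1 dy -10.1 dz -16.5
1.2 dy -11.8 dz -17.2
1.3 dy -13.6 dz -17.8
1.4 dy -15.4 dz -18.2
1.5 dy -17.2 dz -18.5
1.6 dy -19.0 dz -18.5
1.7 dy -20.9 dz -18.3
1.8 dy -22.7 dz -18.0
1.9 dy -24.5 dz -17.5
2.0 dy -26.2 dz -16.8
```

```bash
python3 -m handwheel '[[0,0,-1,0,1.2],[0,-0.2,-2,0,1.2],[0,-0.3,-3,0,1.2],[0,-0.5,-4,0,1.2],[0,-0.7,-5,0,1.2],[0,-1,-6,0,1.2],[0,-1.5,-7.2,0,1.2],[0,-1.9,-8,0,1.2],[0,-2.3,-8.9,0,1.2],[0,-2.3,-8.9,0,1.2]]' 25
python3 - <<'E'
from h import *
d=snap('side','s7.png');print(r.read_state()['contact_force'])
cv2.imwrite('pics/s7c.png',cv2.resize(cv2.imread('pics/s7.png')[100:260,200:400],None,fx=3,fy=3))
E
```

```text
time: 9.93
ee_pos: [0.5146, 0.1469, 0.2645]
tool_rot: [3.135, 0.01, 3.099]
contact_force: [1.8, 7.7, 1.7]
grip_width: 0.199
[2.12026749 9.37932208 2.27864562]
```

View pics/s7c.png

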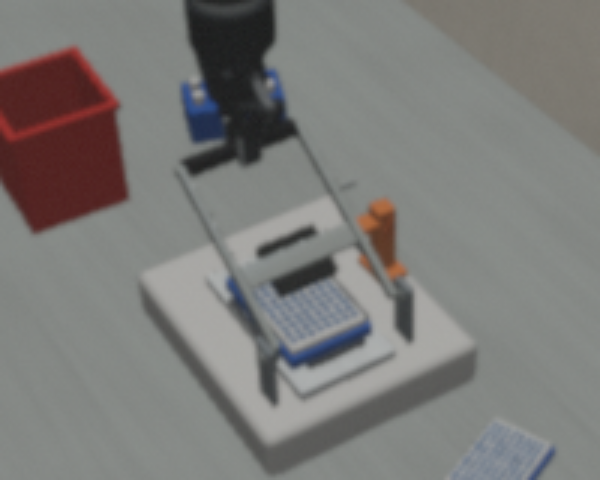

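The clamp follows in the grip, the plate is in place, and the catch is off. I continue along the arc to about 1.4 rad.

```bash
python3 -m handwheel '[[0,-0.6,-1.2,0,1.2],[0,-1.7,-2.7,0,1.2],[0,-2.9,-4.1,0,1.2],[0,-4.3,-5.3,0,1.2],[0,-5.8,-6.4,0,1.2],[0,-7.4,-7.3,0,1.2],[0,-9.1,-8,0,1.2],[0,-10.9,-8.6,0,1.2],[0,-12.7,-9,0,1.2],[0,-12.7,-9,0,1.2]]' 25
python3 - <<'E'
from h import *
d=snap('side','s8.png');print(r.read_state()['contact_force'])
cv2.imwrite('pics/s8c.png',cv2.resize(cv2.imread('pics/s8.png')[100:260,200:400],None,fx=3,fy=3))
E
```

```text
time: 10.82
ee_pos: [0.5098, 0.0178, 0.3575]
tool_rot: [3.134, 0.02, 3.097]
contact_force: [5.6, 4.1, 14.6]
grip_width: 0.197
[ 5.28285157  3.27148917 15.28401876]
```

View pics/s8c.png

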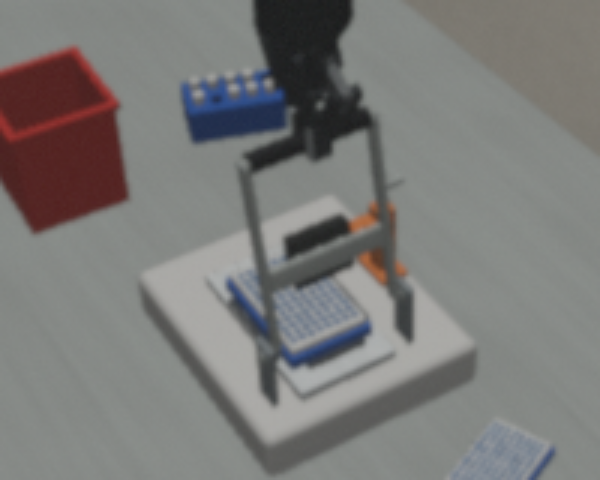

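```bash
python3 -m handwheel '[[-0.1,-0.9,-0.3,0,1.2],[-0.1,-1.8,-0.5,0,1.2],[-0.1,-2.7,-0.5,0,1.2],[-0.1,-3.6,-0.5,0,1.2],[-0.1,-4.5,-0.4,0,1.2],[-0.1,-5.5,-0.3,0,1.2],[-0.1,-6.4,-0.1,0,1.2],[-0.1,-7.3,0.1,0,1.2],[-0.1,-8.2,0.3,0,1.2],[-0.1,-8.2,0.3,0,1.2]]' 20
python3 - <<'E'
from h import *
d=snap('side','s9.png');print(r.read_state()['contact_force'])
cv2.imwrite('pics/s9c.png',cv2.resize(cv2.imread('pics/s9.png')[100:260,200:400],None,fx=3,fy=3))
E
```

```text
time: 11.7
ee_pos: [0.5073, -0.0653, 0.3537]
tool_rot: [3.135, 0.02, 3.096]
contact_force: [0.6, -1.1, 3.7]
grip_width: 0.196
[ 0.08432023 -1.9411078   3.9749587 ]
```

View pics/s9c.png

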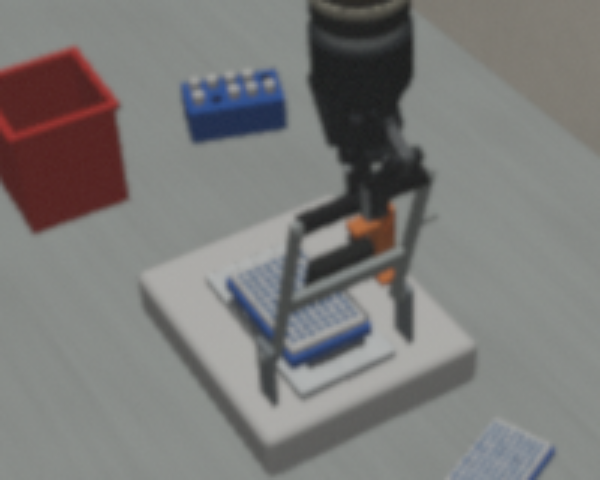

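```bash
python3 -m handwheel '[[0,-0.5,0.1,0,1.2],[0,-1,0.3,0,1.2],[0,-1.5,0.5,0,1.2],[0,-2,0.7,0,1.2],[0,-2.4,0.9,0,1.2],[0,-2.8,1.1,0,1.2],[0,-3.1,1.3,0,1.2],[0,-3.3,1.4,0,1.2],[0,-3.3,1.4,0,1.2]]' 20
python3 - <<'E'
from h import *
d=snap('side','s10.png');print(r.read_state()['contact_force'])
cv2.imwrite('pics/s10c.png',cv2.resize(cv2.imread('pics/s10.png')[100:260,200:400],None,fx=3,fy=3))
E
```

```text
time: 12.5
ee_pos: [0.5062, -0.0983, 0.3396]
tool_rot: [3.136, 0.021, 3.095]
contact_force: [1.6, -1.4, 0.8]
grip_width: 0.194
[ 2.00948223 -1.25365714  2.62893307]
```

View pics/s10c.png

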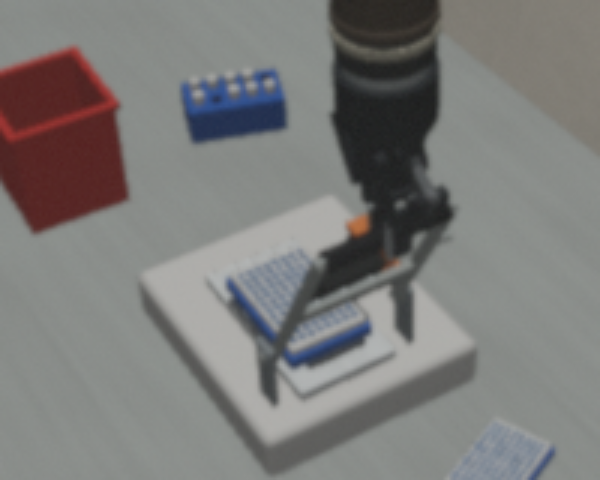

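About 2.04 rad by the arc travelled. I release and go straight up.

```bash
python3 -m handwheel '[[0,-0.1,0,0,2.5],[0,-0.1,0,0,3.5],[0,-0.1,0,0,5],[0,-0.1,0,0,5],[0,-0.1,0,0,5]]' 20
python3 - <<'E'
from h import *
d=snap('wrist','w11.png')
E
```

```text
time: 12.97
ee_pos: [0.506, -0.0989, 0.3395]
tool_rot: [3.135, 0.02, 3.095]
contact_force: [0.2, 1.1, -0.1]
grip_width: 0.583
```

View pics/w11.png

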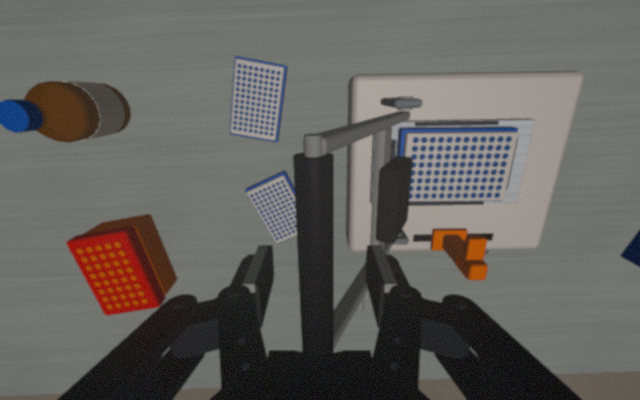

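The jaws are open and clear of the bar at (316,250). The plate in its nest at (460,165) and the catch at (465,250) look as expected. I rise and check again.

```bash
python3 -m handwheel '[[0,0,-1.5,0,5],[0,0,-3,0,5],[0,0,-5,0,5],[0,0,-7,0,5],[0,0,-9,0,5],[0,0,-10,0,5],[0,0,-10,0,5],[0,0,-10,0,5],[0,0,-10,0,5]]'
python3 - <<'E'
from h import *
print(r.read_state()['contact_force'])
for c in ['side','scene','wrist']:
  d=snap(c,c+'12.png')
  zz=.115-.185*np.cos(2.05)*0+.185*np.sin(2.05)
  for n,z in [('clamp_grip',zz),('catch_top',.143),('plate',.072),('waste_bin',0),('tip_box',0),('tube_rack',0),('reagent',0)]:
    for p in r.place_of(n,c)[:3]:
        a,b=p['centre']; a*=400;b*=640
        if p['conf']>.4:print(c,n,round(p['conf'],2),round(a),round(b),w(d,a,b,z).round(3))
im=np.hstack([cv2.resize(cv2.imread('pics/side12.png')[100:260,200:400],None,fx=2,fy=2),cv2.resize(cv2.imread('pics/scene12.png')[110:270,240:440],None,fx=2,fy=2)])
cv2.imwrite('pics/c12.png',im)
E
```

```text
time: 13.77
ee_pos: [0.504, -0.0995, 0.4385]
tool_rot: [3.135, 0.019, 3.096]
contact_force: [-0.4, 0.3, 0.2]
grip_width: 0.587
[-0.4326019   0.25981824  0.22643699]
side clamp_grip 0.95 178 328 [ 0.505 -0.097  0.279]
side catch_top 0.73 168 329 [0.616 0.064 0.143]
side plate 0.94 256 363 [ 0.542 -0.195  0.072]
side plate 0.88 291 319 [ 0.392 -0.22   0.072]
side plate 0.86 205 297 [0.5   0.053 0.072]
side waste_bin 0.66 162 220 [0.436 0.428 0.   ]
side tip_box 0.61 302 439 [ 0.646 -0.374  0.   ]
side tube_rack 0.56 137 283 [0.672 0.425 0.   ]
side reagent 0.88 351 369 [ 0.423 -0.38   0.   ]
scene clamp_grip 0.75 143 276 [ 0.498 -0.101  0.279]
scene catch_top 0.53 205 354 [0.608 0.069 0.143]
scene plate 0.95 187 258 [ 0.477 -0.169  0.072]
scene plate 0.91 232 266 [ 0.616 -0.155  0.072]
scene plate 0.77 186 342 [0.505 0.055 0.072]
scene waste_bin 0.88 161 464 [0.427 0.438 0.   ]
scene tip_box 0.82 265 185 [ 0.645 -0.381  0.   ]
scene tube_rack 0.65 225 483 [0.641 0.428 0.   ]
scene reagent 0.61 193 190 [ 0.426 -0.372  0.   ]
wrist clamp_grip 0.6 200 317 [ 0.505 -0.1    0.279]
wrist catch_top 0.88 231 441 [0.611 0.067 0.143]
wrist plate 0.71 102 270 [ 0.432 -0.163  0.072]
wrist plate 0.64 186 289 [ 0.557 -0.146  0.072]
wrist plate 0.63 145 425 [0.504 0.061 0.072]
wrist waste_bin 0.58 85 639 [0.436 0.429 0.   ]
wrist tip_box 0.95 226 172 [ 0.648 -0.382  0.   ]
wrist tube_rack 0.55 207 598 [0.649 0.422 0.   ]
wrist reagent 0.6 106 146 [ 0.43  -0.379  0.   ]
```

View pics/c12.png

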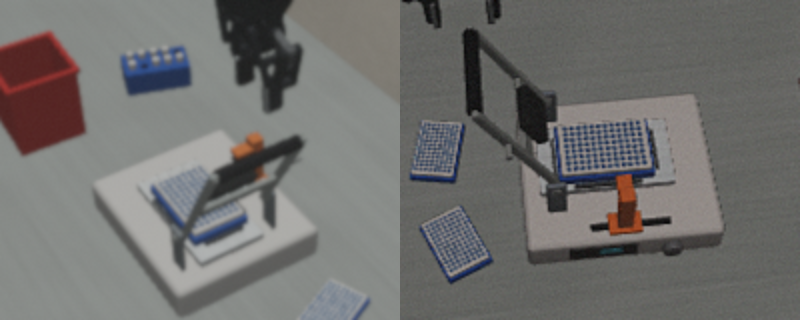

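The clamp rests open with its bar at y ≈ -0.10, which matches 2.05 rad. The catch is off, the plate is nested, and the gripper is clear.

```bash
python3 -c "
from station import r
print(r.sign_off())"
```

```text
the job is handed in; nothing more can be done
None
```

I slid the catch off, swung the clamp over onto its back stop, let go and handed the job in at about 14 s of the 48 s allowed. No verdict was reported.

- **Catch:** I gripped its post and slid it about 27 mm, until it met its end stop at about 10 N. The last images put its top near y = 0.067, against 0.092 before the slide.
- **Clamp:** I gripped the black bar and guided it round its arc at about 1.2 rad/s, slower near the end, then released it at about 2.04 rad. The bar was last seen at about (0.505, -0.10), which matches the 2.05 rad stop.
- **Plate:** in the pictures it still lies in its nest. The detector's readings before and after scatter by up to about 10 mm, so they do not prove the 8 mm limit. Nothing came near the plate.
- **Bystanders:** their positions agree with the start within detector scatter, up to about 20 mm for the tube rack. The arm went near none of them.
- **Gripper:** it is about 10 cm above its release point with no contact force. The largest force I saw was about 15 N, while guiding the clamp near upright.

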